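# Plug the coolant spout into its push-in fitting and set the lock

### The job

Take the brass coolant spout (the one with the side nozzle) out of the wooden rack and push its foot straight down into the push-in fitting on the coolant block until it snaps home, with the nozzle pointing at the turning tool's tip. Push gently, never harder than needed to feel it snap and bottom; then pull back up on it until the fitting's black collar has risen, which sets the lock, and let go of the spout. Handle only the spout, keep the fingers off the fitting, and leave everything else where it is.

Things in the scene. Friction and masses are not known exactly. Their poses are not given: they have to be found in the camera images.
- nozzle (a point): Outlet end of the spout's nozzle: 48.5 mm out from the shank's axis along the spout's +x, at the height of spout_grip.
- tool_tip (a point): Cutting tip of the turning tool at which the nozzle must point: on the mouth's x axis, 72 mm from the mouth, 18 mm lower. The tool holder behind it is 60 mm wide and 74 mm tall above the table.
- plug: Blanking plug standing in the other hole of the rack: the same square brass body but no nozzle; a bystander. Origin at its foot.
- center: Steel lathe centre, a pointed cone 32 mm across and 62 mm tall, standing; a bystander.
- toolbit: Steel bar 90 x 14 x 14 mm lying on the table; a bystander.
- wrench: Steel wrench lying on the table; a bystander.
- oil: Grey bottle 60 mm across, 150 mm tall; a bystander.
- brush: Brush lying on the table; a bystander.
- chuckkey: T-shaped steel chuck key lying on the table, 90 x 90 mm; a bystander.
- spout_grip (a point): Centre of the spout's square brass body, 22 mm long (its x) by 20 mm wide (its y: the faces to grip) by 48 mm tall; z up. The shank's foot lies 100 mm below. A bent 9 mm nozzle pipe leaves the body's +x side 12 mm above this point and reaches 49 mm from the axis. Mass 0.2 to 0.37 kg.
- spout: The whole spout; origin at the foot's centre, x to the nozzle, z up. At the start it stands in one of two 17.5 mm holes, 100 mm apart, of a fixed wooden rack 55 x 160 x 80 mm, either hole; its body rests on the rack's top with the shank 76 mm deep in the hole.
- spout_foot (a point): Centre of the lower end of the spout's round shank (76 mm long, 14 mm across); axes as spout_grip. From the foot up: 8 mm of cone widening from 9 to 14 mm across, a 14 mm ridge 2 mm tall with a square upper edge, a 9 mm groove up to 21 mm, and 14 mm again from 24 mm on.
- mouth (a point): Centre of the top of the push-in fitting, level with its black collar when down, 80 mm above the table; z up, x points to the turning tool. Steel fitting 34 mm across on a grey block 75 x 80 mm, 45 mm tall; collar 29 mm across; bore 16 mm. The spout's body stays clear of the collar: with the spout home, at least 14 mm remain between them.
- fixture: Fixed steel plate 240 x 110 x 10 mm with the coolant block, fitting and turning tool; origin on the table below the mouth, x to the tool. Inside the fitting are three sprung jaws and a hard seat, at a depth that varies unseen: the foot meets the jaws 35 to 48 mm and the seat 49 to 62 mm below the mouth. Above 35 N between spout and fitting it is spoiled. Fingers must not press on it.
- collar (a joint): Rise of the black collar, m: 0 down (start), 0.004 up at a hard stop. Pushing the ridge through the jaws takes 7 to 20 N over some 12 mm, then it gives and meets the seat 1 to 2 mm on; it is then locked in, still free to turn. Pulled up with about 9 N plus its weight it lifts the collar (play up to 2 mm). The collar then stays up by itself.

How it is judged:
By the outcome, as a careful person would: the job done as asked, in the order asked, and still so for the second after the job is handed in, with the robot touching nothing.
It also fails if it takes over 42 s, if anything falls off the work surface, if the arm or the gripper's body presses on something with over 40 N, if the wrist force passes 120 N, or if a joint passes its speed limit or range.

### The arm

A 6-joint arm with a two-finger parallel gripper is mounted at the origin on the work surface. World frame = base frame: x ahead of the robot, y to its left, z up, the work surface at z = 0. Lengths are in m, angles in rad, forces in N, time in s.
With the tool pointing down it reaches from about 0.3 to 0.85 m from the base axis. Payload 4.2 kg.
Tool frame: the origin (TCP) lies midway between the tips of the shut fingers; the grasp point (between the pads) lies 19 mm behind it (r.grasp_offset is the distance from the TCP to the grasp point, in m); z points along the fingers, y is the direction in which the jaws open and shut (so a half turn about z gives the same grasp; the last joint's range is limited). The gripper opens to 91 mm and grips with 3 to 60 N. Pads are 32 mm wide; open, the fingers measure 118 mm over their backs; the gripper's body (76 mm by 178 mm) begins 60 mm behind the grasp point.
Start: joints at [-1.137, 0.32, 1.565, -0, 1.257, -0.02], TCP at [0.252, -0.517, 0.214] pointing down, gripper open.
Joint ranges: [-3.11, 3.11], [-0.84, 2.01], [0.21, 2.61], [-1.34, 4.49], [0.05, 2.63], [-2.56, 2.56]. Speed limits (rad/s): [2.57, 2.57, 3.14, 3.14, 3.14, 3.14].

### API

Orientations are given as a 3x3 rotation matrix whose columns are the frame's x, y, z axes.
In Python, from bench import r gives the robot as it stands. Calls block until the motion is done:
- r.move_to(position, orientation): joint-space move of the TCP to a pose.
- r.line_to(position, ori=None, feed=0.15, max_force=None): straight line of the TCP; ori=None keeps the orientation; feed is the mean speed in m/s. With max_force (N) it stops when the force on the tool has changed by that much, and returns True; else False.
- r.move_joints(angles): joint-space move.
- r.command_gripper(opening, squeeze=None): finger opening in m; squeeze is the grip in N (None keeps the last); returns when the fingers have stopped.
- r.hold(seconds).
- r.solve_ik(position, orientation): joint angles nearest the present ones, or None.
- r.read_state(): the state.
- r.camera(name): name is "side" or "top"; returns the picture (400x640x3 uint8, red, green, blue); there is no depth.
- r.camera_model(name): a dict with "vfov" (degrees; the focal length in pixels is half the picture's height over the tangent of half this angle, whatever the lens; pixels are square), "cx", "cy" (the principal point, pixels), "cam_to_world" (4x4, takes a point from camera to world coordinates). Camera axes: x right, y down, z forward; pixel columns grow to the right and rows downward; lengths in m; the calibration is good to about 2 mm. A picture is of the moment at which its call begins. camera_model takes no time and is no camera call.
A pose or a line that the arm cannot do raises r.IKError and nothing moves.
- r.sign_off(): hands the job in, once; it reports no verdict.
The state is a dict: "t": time; "q": joint angles; "qvel": joint speeds; "tau": joint torques, N m; "ee_pos": TCP position; "tool_rot": TCP orientation; "ft_force": force on the tool from outside, world axes, zero at the start; "torque": the same for the moment, N m; "finger_gap": finger opening in m.
Only numpy, scipy, OpenCV 4.12 (cv2) and the standard library are available. Lean on these libraries where they do the work, as an engineer would, in place of code of your own. Each camera call takes 0.05 s, during which the arm holds its last target.

## Working session

There is one attempt and no reset: what is moved stays moved. The work goes in short steps, each a Python script; the robot and the scene stay as the last script left them, time stands still between calls to the robot, and variables do not carry over. Pictures are saved under pics/ and viewed, and the job is handed in when it is done.

```bash
ls; mkdir -p pics; python3 - <<'E'
from bench import r
import cv2,numpy as np
for n in("side","top"):
    im=r.camera(n); cv2.imwrite(f"pics/{n}0.png",im[:,:,::-1]); m=r.camera_model(n); print(n,m["vfov"],m["cx"],m["cy"],{k:v for k,v in m.items() if k not in("vfov","cx","cy")})
s=r.read_state();print(s["t"],s["ft_force"],r.grasp_offset,s["tool_rot"])
E
```

```text
pics
side 55.004522350914336 316.8465858834159 196.1038098275225 {'cam_to_world': array([[-0.97609291, -0.15712737,  0.15017864,  0.43661134],
       [-0.21688779,  0.65889974, -0.72028523,  0.53886472],
       [ 0.01422386, -0.73563722, -0.67722638,  0.68200913],
       [ 0.        ,  0.        ,  0.        ,  1.        ]])}
top 51.70767857839732 325.3613113302082 201.61429952082926 {'cam_to_world': array([[-0.00561372, -0.99655368,  0.08276014,  0.45635296],
       [-0.99995251,  0.00493501, -0.00840322, -0.07307916],
       [ 0.00796584, -0.08280338, -0.99653407,  1.1141989 ],
       [ 0.        ,  0.        ,  0.        ,  1.        ]])}
0.1 [-0.49310965  0.12255325  0.27405223] 0.0188 [[ 8.98768056e-01  4.38423939e-01 -6.57223836e-04]
 [ 4.38424431e-01 -8.98766976e-01  1.39324702e-03]
 [ 2.01417658e-05 -1.54034890e-03 -9.99998813e-01]]
```

View pics/side0.png

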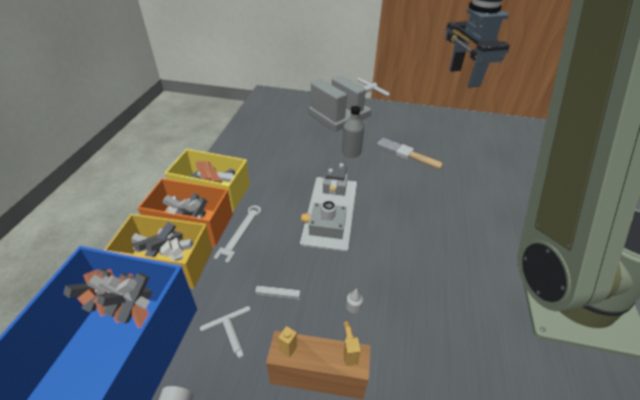

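View pics/top0.png

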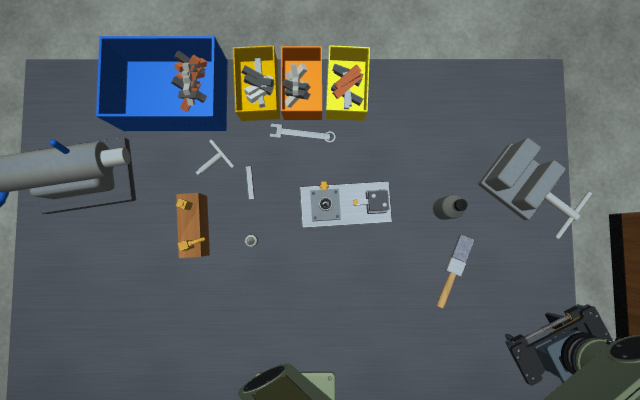

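```bash
python3 - <<'E'
import cv2,numpy as np
t=cv2.imread("pics/top0.png");s=cv2.imread("pics/side0.png")
a=cv2.resize(t[175:235,290:400],None,fx=7,fy=7,interpolation=cv2.INTER_CUBIC)
b=cv2.resize(t[185:265,165:265],None,fx=6,fy=6,interpolation=cv2.INTER_CUBIC)
c=cv2.resize(s[155:255,290:370],None,fx=6,fy=6,interpolation=cv2.INTER_CUBIC)
d=cv2.resize(s[310:400,260:380],None,fx=6,fy=6,interpolation=cv2.INTER_CUBIC)
for n,i in zip("abcd",(a,b,c,d)):cv2.imwrite(f"pics/z{n}.png",i);print(i.shape)
E
```

```text
(420, 770, 3)
(480, 600, 3)
(600, 480, 3)
(540, 720, 3)
```

View pics/za.png

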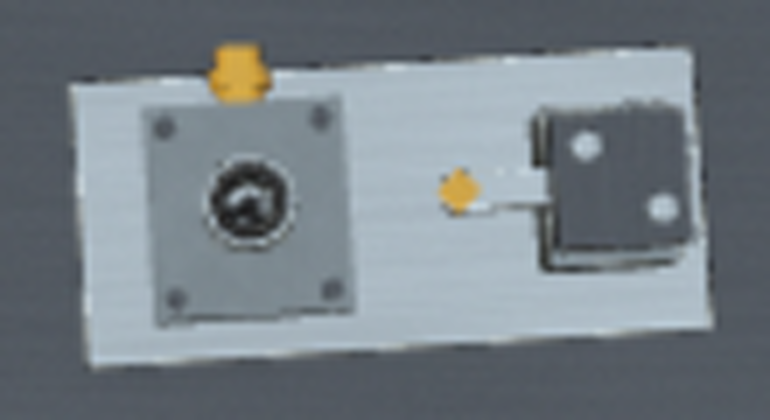

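View pics/zb.png

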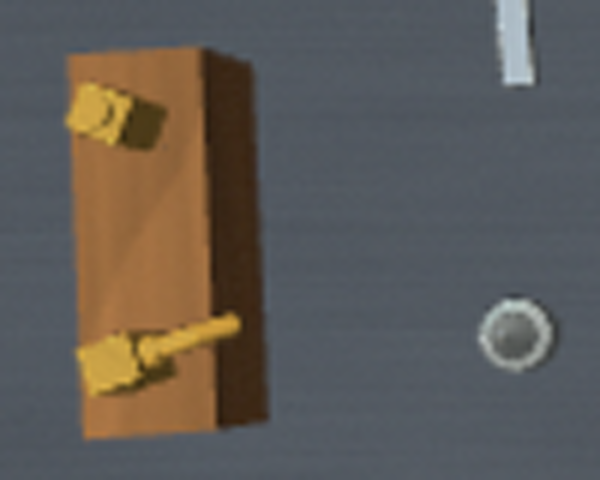

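View pics/zc.png

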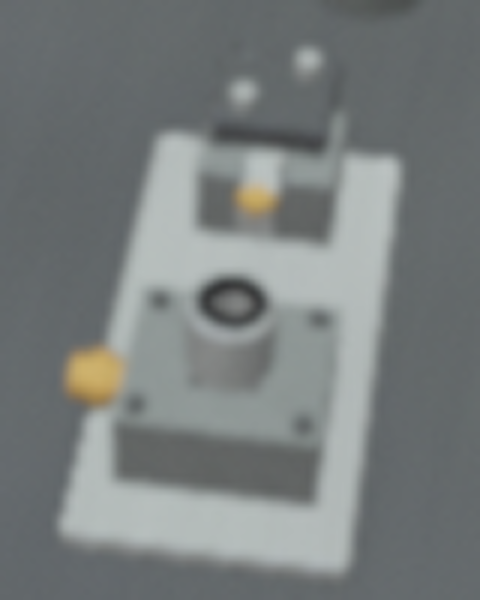

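View pics/zd.png

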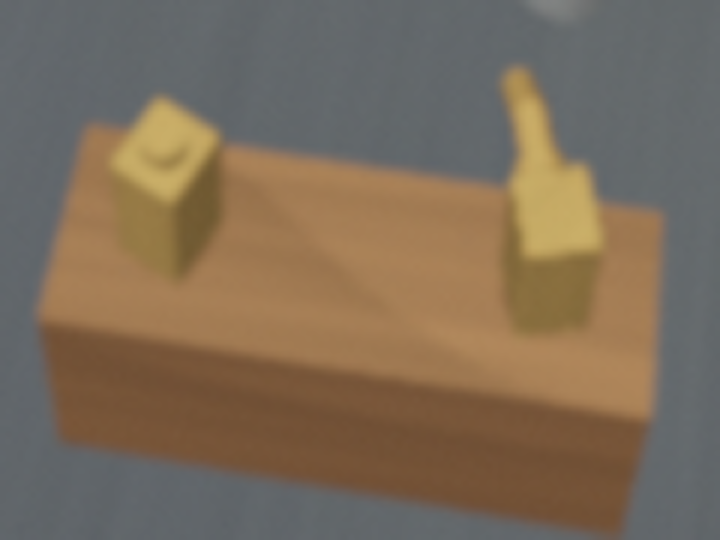

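```bash
cat > h.py <<'E'
from bench import r
import cv2,numpy as np
def ray(n,uv):
    m=r.camera_model(n);f=200/np.tan(np.radians(m["vfov"]/2));T=np.array(m["cam_to_world"])
    uv=np.atleast_2d(uv).astype(float)
    d=np.c_[(uv[:,0]-m["cx"])/f,(uv[:,1]-m["cy"])/f,np.ones(len(uv))]@T[:3,:3].T
    return T[:3,3],d
def onz(n,uv,z):
    o,d=ray(n,uv);return o+d*((z-o[2])/d[:,2])[:,None]
def tri(uvt,uvs):
    o1,d1=ray("top",uvt);o2,d2=ray("side",uvs);A=0;b=0
    for o,d in((o1,d1[0]),(o2,d2[0])):
        d=d/np.linalg.norm(d);P=np.eye(3)-np.outer(d,d);A=A+P;b=b+P@o
    x=np.linalg.solve(A,b)
    def gap(o,d):
        d=d/np.linalg.norm(d);return np.linalg.norm(np.cross(x-o,d))
    return x,gap(o1,d1[0])+gap(o2,d2[0])
def zc(p,s,o): return (np.array(p,float)+.5)/s-.5+np.array(o)
def proj(n,P):
    m=r.camera_model(n);f=200/np.tan(np.radians(m["vfov"]/2));T=np.array(m["cam_to_world"])
    c=(np.atleast_2d(P)-T[:3,3])@T[:3,:3];return c[:,:2]/c[:,2:]*f+[m["cx"],m["cy"]]
E
python3 - <<'E'
from h import *
np.set_printoptions(precision=4,suppress=True)
A=lambda p:zc(p,7,(290,175)); B=lambda p:zc(p,6,(165,185)); C=lambda p:zc(p,6,(290,155)); D=lambda p:zc(p,6,(260,310))
def quad(n,p,z,l):
    q=onz(n,p,z);print(l,q[:,:2].tolist(),"len",np.linalg.norm(np.roll(q,-1,0)-q,axis=1),"ctr",q.mean(0)); return q
quad("top",A([(70,86),(692,47),(712,327),(91,367)]),.01,"plate T")
quad("side",C([(163,133),(400,157),(347,573),(62,535)]),.01,"plate S")
quad("top",B([(68,55),(204,46),(217,430),(83,438)]),.08,"rack T")
quad("side",D([(88,124),(665,212),(650,418),(40,322)]),.08,"rack S")
t=cv2.imread("pics/top0.png");s=cv2.imread("pics/side0.png")
def yel(im,box):
    x0,y0,x1,y1=box;h=cv2.cvtColor(im[y0:y1,x0:x1],cv2.COLOR_BGR2HSV)
    return cv2.inRange(h,(15,110,80),(32,255,255)),(x0,y0)
for n,im,bx in(("top",t,(348,196,362,208)),("side",s,(325,180,342,194))):
    m,o=yel(im,bx);M=cv2.moments(m,True);c=np.array([M["m10"]/M["m00"],M["m01"]/M["m00"]])+o
    print(n,"tip",c,M["m00"],onz(n,c,.062))
# mouth : dark mask
for n,im,bx in(("top",t,(315,195,336,213)),("side",s,(318,198,338,212))):
    g=cv2.cvtColor(im,cv2.COLOR_BGR2GRAY);x0,y0,x1,y1=bx;gg=g[y0:y1,x0:x1]
    u=cv2.resize(gg,None,fx=8,fy=8,interpolation=cv2.INTER_CUBIC);m=(u<75).astype(np.uint8)
    cs,_=cv2.findContours(m,cv2.RETR_EXTERNAL,cv2.CHAIN_APPROX_NONE);c=max(cs,key=cv2.contourArea)
    e=cv2.fitEllipse(cv2.convexHull(c));p=zc(e[0],8,(x0,y0));print(n,"mouth",p,np.array(e[1])/8,onz(n,p,.08))
E
```

```text
plate T [[0.5882505277063964, -0.013203987613528825], [0.6022666294810106, -0.25292145635367247], [0.4943299120385129, -0.2586080458924156], [0.480347559656362, -0.02116196887522108]] len [0.2401 0.1081 0.2379 0.1082] ctr [ 0.5413 -0.1365  0.01  ]
plate S [[0.6028268245862521, -0.25203452394154435], [0.4951867902093702, -0.2605042698390627], [0.48008592496017644, -0.017184857904053552], [0.5883912061626988, -0.01074098649664279]] len [0.108  0.2438 0.1085 0.2417] ctr [ 0.5416 -0.1351  0.01  ]
rack T [[0.5639159329370232, 0.2933779924996475], [0.5674323826052579, 0.2366713296576708], [0.4077456928691555, 0.22815397902591256], [0.4047955782076856, 0.28333436895648784]] len [0.0568 0.1599 0.0553 0.1594] ctr [0.486  0.2604 0.08  ]
rack S [[0.5675683888868823, 0.23894722016821918], [0.40726854584009253, 0.22833943165746823], [0.4046390179665, 0.2836439708991121], [0.5633619040125777, 0.2948280477362365]] len [0.1607 0.0554 0.1591 0.056 ] ctr [0.4857 0.2614 0.08  ]
top tip [355.  201.5] 18.0 [[ 0.5437 -0.1578  0.062 ]]
side tip [332.125 188.125] 8.0 [[ 0.5441 -0.1573  0.062 ]]
top mouth [325.1134 203.2955] [10.3308 10.558 ] [[ 0.538  -0.0812  0.08  ]]
side mouth [328.2279 204.6984] [6.4524 9.7738] [[ 0.5389 -0.0794  0.08  ]]
```

```bash
python3 - <<'E'
from h import *
np.set_printoptions(precision=4,suppress=True)
B=lambda p:zc(p,6,(165,185)); D=lambda p:zc(p,6,(260,310))
q=onz("top",B([(78,347),(127,334),(143,385),(90,397)]),.128);print("body T",q[:,:2].tolist(),q.mean(0))
q2=onz("side",D([(512,190),(585,168),(602,243),(527,256)]),.128);print("body S",q2[:,:2].tolist(),q2.mean(0))
for n,p in(("top",B((234,322))),("side",D((516,76)))):
    e=onz(n,p,.104)[0];
    for c in(q.mean(0),q2.mean(0)):
        v=e-c;print(n,"nozzle",e,np.linalg.norm(v[:2]),np.degrees(np.arctan2(v[1],v[0])))
print(tri(B((234,322)),D((516,76))))
c=np.array([.4858,.2609]);u=np.array([.9984,.058]);print("holes",c-.05*u,c+.05*u)
for ang in(-70,-73,-86.5):
    a=np.radians(ang);
    for s in(1,-1):
        x=s*np.array([np.cos(a),np.sin(a),0]);z=np.array([0,0,-1.]);y=np.cross(z,x)
        R=np.c_[x,y,z];print(ang,s,r.solve_ik([.436,.258,.25],R),r.solve_ik([.538,-.08,.25],R))
E
```

```text
body T [[0.4428956584457306, 0.26961185628633494], [0.4479025050732905, 0.25041035378533827], [0.4278137806060316, 0.24366227148694497], [0.42322835617937166, 0.26441953275997504]] [0.4355 0.257  0.128 ]
body S [[0.44792779439985075, 0.2559861004309916], [0.43080329846966897, 0.2460529788898334], [0.4239176855975136, 0.2645691173182447], [0.44151918964819564, 0.27198739229813185]] [0.436  0.2596 0.128 ]
top nozzle [0.4523 0.2151 0.104 ] 0.04515393018622449 -68.1094331403805
top nozzle [0.4523 0.2151 0.104 ] 0.04739505971781996 -69.9446916720251
side nozzle [0.4527 0.2113 0.104 ] 0.04890962056432858 -69.34287062440362
side nozzle [0.4527 0.2113 0.104 ] 0.05117970753358665 -70.98853552511216
(array([0.4525, 0.2138, 0.1085]), np.float64(0.00027425753070876765))
holes [0.4359 0.258 ] [0.5357 0.2638]
-70 1 None None
-70 -1 [ 0.5116  0.1894  1.6522 -0.      1.2999  0.1626] [-0.1688  0.2496  1.5726 -0.      1.3195 -0.5178]
-73 1 None None
-73 -1 [ 0.5116  0.1894  1.6522 -0.      1.2999  0.2149] [-0.1688  0.2496  1.5726 -0.      1.3195 -0.4655]
-86.5 1 None None
-86.5 -1 [ 0.5116  0.1894  1.6522 -0.      1.2999  0.4505] [-0.1688  0.2496  1.5726 -0.      1.3195 -0.2298]
```

```bash
cat >> h.py <<'E'
np.set_printoptions(precision=4,suppress=True)
def Rn(deg):
    a=np.radians(deg);x=-np.array([np.cos(a),np.sin(a),0]);z=np.array([0,0,-1.]);return np.c_[x,np.cross(z,x),z]
def st(l=""):
    s=r.read_state();print(l,"t%.2f"%s["t"],"p",s["ee_pos"],"F",s["ft_force"],"gap",round(s["finger_gap"],4));return s
E
python3 - <<'E'
from h import *
P=[.4358,.2582];R=Rn(-70.5)
r.move_to([*P,.20],R);r.command_gripper(.06);st()
for n in("top","side"): cv2.imwrite(f"pics/{n}1.png",r.camera(n)[:,:,::-1])
r.line_to([*P,.094],feed=.12,max_force=12);st()
r.command_gripper(.0,squeeze=45);st("grip")
E
```

```text
t3.56 p [0.4358 0.2582 0.2   ] F [-0.4634  0.479  -0.2998] gap 0.0599
 t4.69 p [0.4363 0.2585 0.0946] F [-0.0886 -0.0844  0.5077] gap 0.0597
grip t5.38 p [0.4357 0.2581 0.0941] F [ 0.1129 -0.4261  0.7714] gap 0.0195
```

```bash
python3 - <<'E'
from h import *
P=[.4358,.2582]
print(r.line_to([*P,.20],feed=.12,max_force=15));s=st("lift")
r.hold(.2);st("w")
r.move_to([.538,-.0803,.21],Rn(-86.4));r.hold(.3);st("above")
for n in("top","side"): cv2.imwrite(f"pics/{n}2.png",r.camera(n)[:,:,::-1])
s=cv2.imread("pics/side2.png");t=cv2.imread("pics/top2.png")
cv2.imwrite("pics/s2z.png",cv2.resize(s[110:250,270:400],None,fx=4.2,fy=4.2,interpolation=cv2.INTER_CUBIC))
cv2.imwrite("pics/t2z.png",cv2.resize(t[160:250,270:400],None,fx=6,fy=6,interpolation=cv2.INTER_CUBIC))
E
```

```text
False
lift t6.42 p [0.4352 0.2579 0.1991] F [ 0.746  -0.0788 -1.7925] gap 0.0195
w t6.62 p [0.4355 0.258  0.1993] F [-0.6334  0.0125 -2.1146] gap 0.0197
above t8.24 p [ 0.5381 -0.0795  0.2101] F [-0.1816 -0.4534 -2.7683] gap 0.0196
```

View pics/s2z.png

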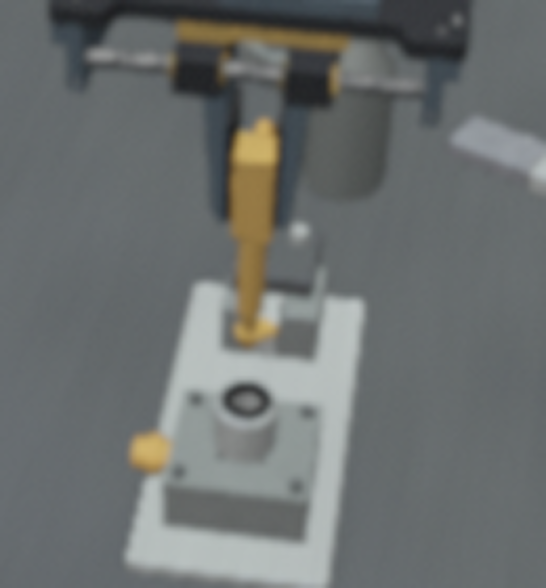

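View pics/t2z.png

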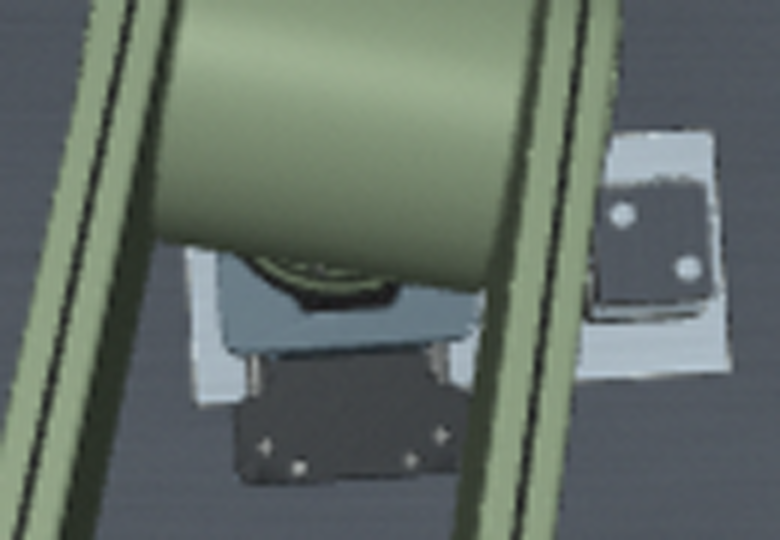

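```bash
python3 - <<'E'
from h import *
s=r.read_state();p=s["ee_pos"];R=s["tool_rot"];print(R)
for off in(-.09,-.066,-.014): # foot, mid shank
    print(off,(proj("side",p+np.array([0,0,off]))-[270,110]+.5)*4.2-.5)
print((proj("side",[.5385,-.0805,.08])-[270,110]+.5)*4.2-.5)
# shank edges/body edges by yellow mask per row (zoom coords)
im=cv2.imread("pics/s2z.png");m=cv2.inRange(cv2.cvtColor(im,cv2.COLOR_BGR2HSV),(12,100,80),(32,255,255))
for y in range(170,342,10):
    x=np.flatnonzero(m[y,200:300])+200;print(y,(x.min(),x.max(),x.mean()) if len(x) else None)
E
```

```text
[[-0.0636  0.998  -0.    ]
 [ 0.998   0.0636  0.    ]
 [ 0.      0.     -1.    ]]
-0.09 [[250.5182 343.7465]]
-0.066 [[252.213  308.8428]]
-0.014 [[256.1244 228.2908]]
[[247.2117 398.0473]]
170 (np.int64(230), np.int64(276), np.float64(253.0))
180 (np.int64(229), np.int64(275), np.float64(252.0))
190 (np.int64(229), np.int64(275), np.float64(252.0))
200 (np.int64(229), np.int64(274), np.float64(251.5))
210 (np.int64(229), np.int64(273), np.float64(251.0))
220 (np.int64(231), np.int64(273), np.float64(252.0))
230 (np.int64(233), np.int64(271), np.float64(252.0))
240 (np.int64(239), np.int64(267), np.float64(253.0))
250 (np.int64(241), np.int64(263), np.float64(252.0))
260 (np.int64(241), np.int64(262), np.float64(251.5))
270 (np.int64(240), np.int64(262), np.float64(251.0))
280 (np.int64(238), np.int64(262), np.float64(250.0))
290 (np.int64(240), np.int64(261), np.float64(250.5))
300 (np.int64(241), np.int64(257), np.float64(249.0))
310 (np.int64(241), np.int64(255), np.float64(248.0))
320 (np.int64(241), np.int64(257), np.float64(249.0))
330 (np.int64(237), np.int64(274), np.float64(255.5))
340 (np.int64(240), np.int64(256), np.float64(248.0))
```

```bash
python3 - <<'E'
from h import *
P=[.5378,-.0803]
r.line_to([*P,.185],feed=.06)
for i in range(4): st("at");r.hold(.03)
print(r.line_to([*P,.140],feed=.04,max_force=5))
for i in range(4): st("in");r.hold(.03)
E
```

```text
at t8.91 p [ 0.5377 -0.0803  0.1847] F [-0.2135 -0.5592 -1.8191] gap 0.0196
at t8.94 p [ 0.5379 -0.0804  0.1849] F [ 0.1389 -0.4673 -1.7298] gap 0.0198
at t8.97 p [ 0.538  -0.0804  0.1852] F [-0.0346 -0.0925 -1.0777] gap 0.0197
at t9.01 p [ 0.5381 -0.0804  0.1853] F [-0.3499 -0.4546 -2.5143] gap 0.02
False
in t10.32 p [ 0.538  -0.0803  0.1403] F [-0.489   0.5493 -3.054 ] gap 0.0201
in t10.35 p [ 0.538  -0.0803  0.1403] F [-0.3094 -0.1505 -3.2099] gap 0.0198
in t10.38 p [ 0.538  -0.0803  0.1403] F [-0.2828 -0.8622 -2.6309] gap 0.0195
in t10.42 p [ 0.538  -0.0803  0.1403] F [ 0.4439  0.0401 -1.8582] gap 0.0196
```

```bash
cat > push.py <<'E'
from h import *
P=[.538,-.0803];b=-2.4;z=.140;peak=0;snapped=False;log=[]
def rd():
    f=[]
    for i in range(2): r.hold(.015);s=r.read_state();f.append(s["ft_force"])
    return s,np.mean(f,0)
while z>.103:
    step=.001 if peak<4 else .0006
    z-=step
    s0,F0=(rd() if not log else (None,log[-1]))
    f0=F0[2]-b
    hit=r.line_to([*P,z],feed=.012,max_force=max(4,26-f0))
    s,F=rd();f=F[2]-b;log.append(F);peak=max(peak,f)
    print("%.2f z%.4f act %.4f f%.1f lat %.1f %.1f %s"%(s["t"],z,s["ee_pos"][2],f,F[0],F[1],hit))
    if not snapped and peak>5 and f<.5*peak: snapped=True;print("SNAP")
    if snapped and f>7: print("BOTTOM");break
    if hit or f>24 or np.hypot(F[0],F[1])>8 or s["t"]>24: print("STOP");break
E
python3 push.py
```

```text
10.77 z0.1390 act 0.1390 f-0.0 lat -0.6 -0.0 False
11.05 z0.1380 act 0.1379 f-0.0 lat 0.0 0.3 False
11.33 z0.1370 act 0.1369 f0.1 lat -0.1 0.5 False
11.62 z0.1360 act 0.1359 f0.8 lat 0.7 -0.2 False
11.90 z0.1350 act 0.1349 f0.8 lat -0.4 0.3 False
12.18 z0.1340 act 0.1339 f0.9 lat 0.6 -0.1 False
12.47 z0.1330 act 0.1329 f-0.1 lat -0.2 -0.3 False
12.75 z0.1320 act 0.1319 f0.1 lat 0.2 0.0 False
13.03 z0.1310 act 0.1309 f-0.5 lat -0.6 -0.4 False
13.32 z0.1300 act 0.1300 f0.4 lat -0.1 -0.2 False
13.60 z0.1290 act 0.1290 f1.1 lat -0.0 -0.6 False
13.88 z0.1280 act 0.1281 f1.7 lat 0.1 -1.5 False
14.17 z0.1270 act 0.1272 f3.1 lat 0.0 -1.7 False
14.45 z0.1260 act 0.1262 f4.1 lat -0.3 -1.6 False
14.73 z0.1254 act 0.1256 f5.8 lat 0.4 -0.7 False
15.02 z0.1248 act 0.1249 f6.7 lat 0.4 -0.4 False
15.30 z0.1242 act 0.1243 f6.3 lat -0.0 -0.7 False
15.58 z0.1236 act 0.1236 f6.4 lat 0.4 -0.7 False
15.87 z0.1230 act 0.1228 f4.8 lat 0.3 -0.3 False
16.15 z0.1224 act 0.1217 f0.9 lat 0.4 -1.2 False
SNAP
16.43 z0.1218 act 0.1215 f0.8 lat -0.2 -0.1 False
16.72 z0.1212 act 0.1211 f1.6 lat -0.1 -0.7 False
17.00 z0.1206 act 0.1207 f2.7 lat -0.7 -0.6 False
17.28 z0.1200 act 0.1200 f3.1 lat -0.6 -0.5 False
17.57 z0.1194 act 0.1194 f2.6 lat -0.5 -0.5 False
17.85 z0.1188 act 0.1187 f1.9 lat -0.1 -1.0 False
18.13 z0.1182 act 0.1176 f-1.5 lat 0.5 0.2 False
18.42 z0.1176 act 0.1174 f0.5 lat -0.2 -0.3 False
18.70 z0.1170 act 0.1170 f-0.2 lat -0.3 -0.2 False
18.98 z0.1164 act 0.1163 f0.5 lat -0.3 -0.3 False
19.27 z0.1158 act 0.1159 f1.9 lat -0.3 0.4 False
19.55 z0.1152 act 0.1159 f7.0 lat -1.8 -0.2 False
19.83 z0.1146 act 0.1158 f11.5 lat -2.1 0.6 False
BOTTOM
```

```bash
cat > pull.py <<'E'
from h import *
from push_rd import rd
P=[.538,-.0803];b=-2.4;z=.1152
for i in range(22):
    s,F0=rd() if i==0 else (s,F)
    hit=r.line_to([*P,z],feed=.015,max_force=max(6,20+F0[2]-b))
    s,F=rd();f=F[2]-b
    print("%.2f z%.4f act %.4f f%.1f lat %.1f %.1f gap %.4f %s"%(s["t"],z,s["ee_pos"][2],f,F[0],F[1],s["finger_gap"],hit))
    if f<-15.5 or (hit and f<-12): print("STOP");break
    z+=.0007
E
cat > push_rd.py <<'E'
from h import *
def rd():
    f=[]
    for i in range(2): r.hold(.015);s=r.read_state();f.append(s["ft_force"])
    return s,np.mean(f,0)
E
python3 pull.py
```

```text
20.15 z0.1152 act 0.1158 f8.9 lat -1.8 0.0 gap 0.0198 False
20.43 z0.1159 act 0.1159 f5.6 lat -0.9 -0.6 gap 0.0197 False
20.72 z0.1166 act 0.1160 f-0.2 lat -0.4 -0.1 gap 0.0199 False
21.00 z0.1173 act 0.1172 f0.2 lat -0.3 -0.2 gap 0.0197 False
21.28 z0.1180 act 0.1176 f-3.1 lat 1.0 -0.3 gap 0.0197 False
21.57 z0.1187 act 0.1180 f-9.6 lat 1.5 0.1 gap 0.0201 False
21.85 z0.1194 act 0.1192 f-8.9 lat 0.7 -0.6 gap 0.0196 False
22.13 z0.1201 act 0.1201 f-9.1 lat 0.3 -0.2 gap 0.0199 False
22.42 z0.1208 act 0.1208 f-8.5 lat 0.2 -0.2 gap 0.0196 False
22.70 z0.1215 act 0.1215 f-7.8 lat 0.4 -0.2 gap 0.0203 False
22.98 z0.1222 act 0.1218 f-12.2 lat 1.1 -0.2 gap 0.0201 False
23.27 z0.1229 act 0.1220 f-18.4 lat 1.8 0.6 gap 0.0196 False
STOP
```

```bash
python3 - <<'E'
from h import *
from push_rd import rd
P=[.538,-.0803]
r.line_to([*P,.1212],feed=.02);s,F=rd();st("relax")
cv2.imwrite("pics/side3.png",r.camera("side")[:,:,::-1])
r.command_gripper(.05);st("open")
r.line_to([*P,.20],feed=.12,max_force=6);st("up")
r.hold(.1)
cv2.imwrite("pics/side4.png",r.camera("side")[:,:,::-1])
r.move_to([.36,-.0803,.30],Rn(-86.4));st("away")
for n in("top","side"): cv2.imwrite(f"pics/{n}5.png",r.camera(n)[:,:,::-1])
s=cv2.imread("pics/side5.png");t=cv2.imread("pics/top5.png")
cv2.imwrite("pics/s5z.png",cv2.resize(s[140:250,280:380],None,fx=5,fy=5,interpolation=cv2.INTER_CUBIC))
cv2.imwrite("pics/t5z.png",cv2.resize(t[175:235,290:400],None,fx=7,fy=7,interpolation=cv2.INTER_CUBIC))
E
```

```text
relax t23.55 p [ 0.5381 -0.0803  0.1218] F [ -0.6108   0.6886 -11.9317] gap 0.0196
open t24.23 p [ 0.5381 -0.0803  0.1213] F [ 0.0672 -0.3451 -0.03  ] gap 0.05
up t25.04 p [ 0.5374 -0.0802  0.1992] F [-0.1848 -0.3209  1.0272] gap 0.0499
away t26.02 p [ 0.3607 -0.0804  0.2996] F [0.7218 0.1537 0.6528] gap 0.05
```

View pics/s5z.png

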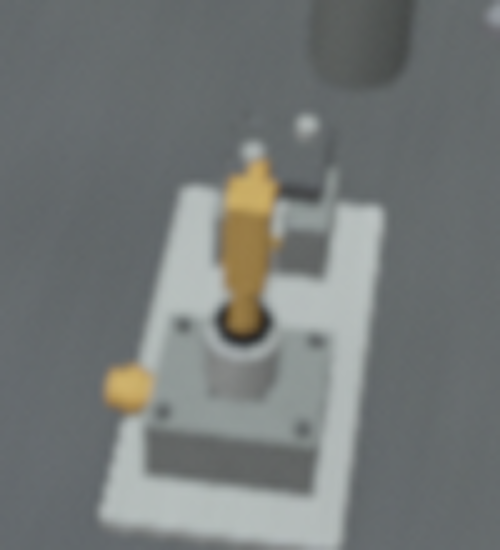

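View pics/t5z.png

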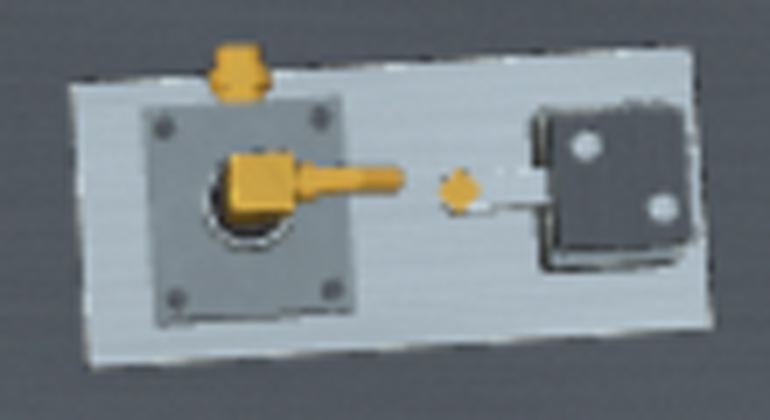

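View pics/top5.png

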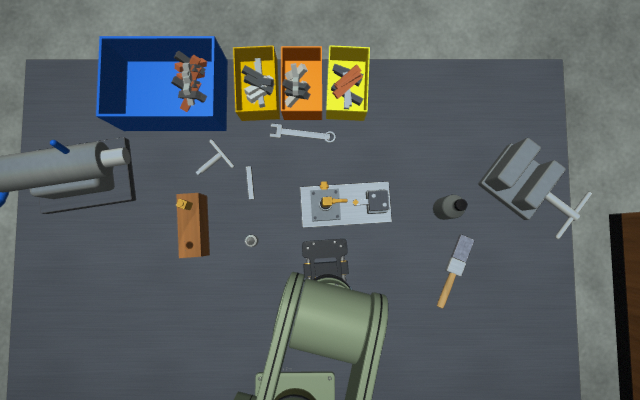

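```bash
python3 - <<'E'
from h import *
A=lambda p:zc(p,7,(290,175))
im=cv2.imread("pics/t5z.png");m=cv2.inRange(cv2.cvtColor(im,cv2.COLOR_BGR2HSV),(12,110,90),(32,255,255))
for x in range(235,400,15):
    y=np.flatnonzero(m[110:240,x])+110;print(x,y.min(),y.max(),y.mean())
b=onz("top",A((260,183)),.155)[0];
for x,y in((400,179.5),(395,179.5)):
    e=onz("top",A((x,y)),.131)[0];v=e-b;print(b,e,np.linalg.norm(v[:2]),np.degrees(np.arctan2(v[1],v[0])))
    v=np.array([.5437,-.1578])-e[:2];print("end->tip",np.degrees(np.arctan2(v[1],v[0])))
a=cv2.imread("pics/side0.png")[190:235,300:355];c=cv2.imread("pics/side5.png")[190:235,300:355]
cv2.imwrite("pics/cmp.png",cv2.resize(np.hstack([a,c]),None,fx=7,fy=7,interpolation=cv2.INTER_CUBIC))
E
```

```text
235 156 217 186.5
250 155 215 185.0
265 155 213 184.0
280 153 214 183.5
295 164 203 183.5
310 164 199 181.5
325 169 193 181.0
340 168 190 179.0
355 169 189 179.0
370 169 189 179.0
385 169 189 179.0
[ 0.5381 -0.0843  0.155 ] [ 0.5411 -0.1325  0.131 ] 0.04822761056653549 -86.42199348394414
end->tip -84.16916184607696
[ 0.5381 -0.0843  0.155 ] [ 0.5411 -0.1308  0.131 ] 0.046522225163298216 -86.28026280073118
end->tip -84.55313505807646
```

View pics/cmp.png

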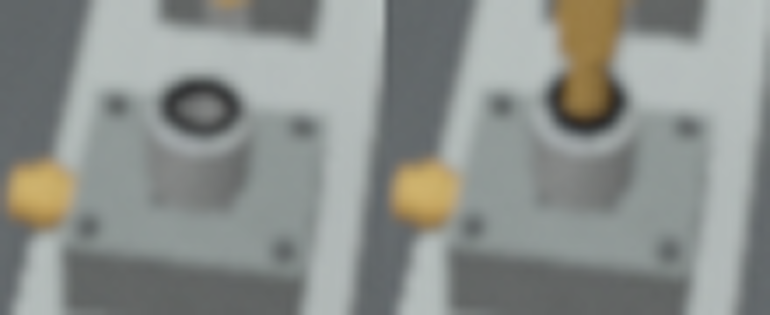

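```bash
python3 - <<'E'
from h import *
st();r.sign_off()
E
```

```text
t26.12 p [ 0.3609 -0.0803  0.299 ] F [-0.4834 -1.0234 -0.0407] gap 0.0499
the job is handed in; nothing more can be done
```

I took the spout out of the rack and pushed it home in the fitting. I then pulled up until the collar rose, let go, and handed the job in at 26.1 s, within the 42 s limit.

- **Push:** The foot met the jaws about 41 mm down. The force peaked at about 7 N and dropped when it snapped at about 52 mm. The foot met the seat at about 54 mm, and I stopped at about 11.5 N, well under the 35 N limit. The force fell in two stages, a 7 N hump and then a 3 N one. I took the second drop as the snap, because the seat came 1.7 mm after it.
- **Pull:** The force held at about 9 N over roughly 4 mm and then rose to 18 N at the hard stop, as expected for a collar that is fully up.
- **Checks after letting go:**
  - The side picture shows the black collar standing higher than before.
  - The nozzle's heading measured -86.4°, the same as the fixture's axis within measuring error.
  - The plug, the other items and the fixture look unmoved in the top view.
- **What disagreed:**
  - The top view puts the spout's body 3 to 4 mm from the mouth's axis, towards the tool. That suggests a lean of about 2° from play in the bore; I left it as it was.
  - The tool's yellow insert measured 76 mm from the mouth instead of 72 mm, probably because I measured the middle of the insert, not its tip.

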